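# Open a tight jar in the one-hand jar brace and hold its lid above it

## Robot

A 7-joint arm with a two-finger parallel gripper is mounted at the origin on a cart in front of the work surface, level with it; the furniture and walls round the work are solid. World frame = base frame: x ahead of the robot, y to its left, z up, the work surface at z = 0. Lengths are in m, angles in rad, forces in N, time in s.
With the tool pointing down it reaches from about 0.4 to 0.875 m from the base axis. Payload 19.3 kg.
Tool frame: the origin (TCP) lies at the very end of the fingers, on their centre line; the grasp point (between the pads) lies 19 mm behind it; z points along the fingers, y is the line along which they close (so a half turn about z gives the same grasp; the last joint's range is limited). The gripper opens to 85 mm and grips with 20 to 120 N. Pads are 22 mm wide; open, the fingers measure 114 mm over their backs; the gripper's body (76 mm by 85 mm) begins 54 mm behind the grasp point. The pads swing forward as they close: fully open they stand 13 mm farther back than shut.
Start: joints at [-1.273, 0.521, -0.036, 1.599, 0.021, 1.021, -0.113], TCP at [0.225, 0.583, 0.231] pointing down, gripper open.
Joint ranges: [-2.91, 2.91], [-0.3, 2.13], [-1.5, 1.42], [0.17, 2.43], [-1.26, 4.41], [0.16, 1.93], [-2.52, 2.52]. Speed limits (rad/s): [1.89, 1.89, 2.39, 2.39, 3.01, 3.01, 3.01].

## Interface

Orientations are given as [roll, pitch, yaw] about the fixed x, y, z axes, in that order (R = Rz(yaw) Ry(pitch) Rx(roll)).
In Python, from workcell import bot gives the robot as it stands.
- The arm moves only by the tool servo_tool, never from a script. Its argument "plan" is a list of rows, each a list of 7 numbers: the finger opening in cm, from 0 to 8.54, then the shift along the tool's x, y, z in cm, then the turn, a rotation vector about the tool's x, y, z in degrees. In form: [[fingers, x, y, z, wx, wy, wz], ...]. A call has 1 to 10 rows; each row is the pose to reach, as a shift and turn from the pose commanded when the call began, along the tool's axes at that moment; what a row does not reach only later rows make up. A row lasts 1/10 s, in which the tool goes at most 50 mm and 8.59 degrees, less where a joint would pass 70% of its speed; a pose out of reach is approached as far as the arm can. A call with a gripper value outside its range is refused whole. The fingers move at their own pace and stop on an object; "force" is the grip in N (left out, the last holds). Time passes only in rows, so rows that repeat a pose let the fingers close. It gives the time, the measured TCP pose, the force, the opening and the grip force at its end, in the units of the state.
- bot.observe(): the state, without advancing time (a new reading comes with each control period).
- bot.grab_frame(name): name is "scene" or "side" or "wrist"; returns a dict with "frame" (480x640x3 uint8, blue, green, red), "mtx" (3x3 intrinsics, pixels), "R" (3x3) and "t" (3): a world point X has camera coordinates R X + t; the wrist camera has in their place "T_tool_cam" (4x4, takes a point from camera to tool coordinates, whose origin is the TCP and whose axes are the flange's). Camera axes: x right, y down, z forward; pixel columns grow to the right and rows downward; lengths in m; the calibration is good to about 2 mm. A picture is of the moment at which its call begins: read the wrist's pose just before it. There is no depth.
- bot.job_done(): hands the job in; it is judged then, once.
The state is a dict: "clock": time; "qpos": joint angles; "qd": joint speeds; "joint_efforts": joint torques, N m; "position": TCP position; "tool_rot": TCP orientation; "force": force on the tool from outside, world axes, zero at the start; "moment": the same for the moment, N m; "grip_width": finger opening in m; "finger_force": force on a finger pad.
Only numpy, scipy, OpenCV 4.12 (cv2) and the standard library are available. Lean on these libraries where they do the work, as an engineer would, in place of code of your own. Each camera call takes 0.05 s, during which the arm holds its last target. There are 200 camera calls.

## Task

Open the square glass jar of hazelnuts one-handed: stand it down between the rubber-lined cleats of the wooden jar brace so that it cannot spin, then unscrew its tight metal lid, stop turning once the threads let go, and lift the lid straight off. Finish still gripping the lid, level and centred two or three centimetres above the open mouth so that loose skins on it drop back in; the jar stays standing in the brace, and the mug, pepper mill, tin and teaspoon stay where they are.

Things in the scene. Friction and masses are not known exactly. Their poses are not given: they have to be found in the camera images.
- jar: Square clear-glass jar of hazelnuts, 0.3 to 0.5 kg, loose, upright. 66 mm across the flats (corner radius 9), straight sides to 73 mm, then a shoulder narrowing to a round neck 47 mm wide; mouth at 102 mm, 108 mm high with the lid. Origin: centre of its underside; x, y square to its flats (any quarter turn fits the brace), z up. Filled with fixed nuts: nothing spills.
- lid: Round ribbed metal twist-off lid, 62 mm across, 20 mm high, screwed tight on the jar, able to carry it. Origin: centre of its lower edge, 88 mm above the jar's underside when tight; z up; its x axis then lies within 3 degrees of the jar's. Opens counter-clockwise from above. It takes about 1 N m to break loose, then turns easily after some 10 degrees. Grip it by its rim from above; clear down to the shoulder 12 mm below its edge.
- brace: One-hand jar brace, fixed to the worktop: beech board 156 x 166 mm, top at 19 mm, with three cleats 38 mm high, rubber-lined, round a square place 71 mm wide, open on its -x side and above. A jar put there can turn only some 6 degrees. The linings slope outward over their top 8 mm. Origin: centre of that place, on the worktop; y across it, +x towards the back cleat; axes turn with the brace.
- brace_seat (a point): Where the middle of the jar's underside belongs: centre of the place between the cleats, on the board's top, 19 mm above the worktop. 2.5 mm of play to each side and to the back.
- mug: White dotted mug, 90 x 120 mm with its handle, 93 mm high; stays where it is. Origin: its underside.
- pepper: Dark wooden pepper mill, 58 mm wide, 170 mm high; stays where it is. Origin: centre of its underside.
- tin: Short food tin, 76 mm wide, 58 mm high; stays where it is. Origin: centre of its underside.
- spoon: Teaspoon, 132 mm long, lying near the front edge; stays where it is. Origin: under its middle.
- jar_mouth (a point): Centre of the jar's mouth, 102 mm above its underside. Four lugs in the lid's edge sit under four thread ramps on the neck: after about 45 degrees from tight (lid relative to jar) the lugs are clear and the lid lifts straight off; at about 68 degrees they strike the next ramps. So stop between 48 and 65 degrees.
Mind the look-alikes: they are no part of the job. Of the things like the lid, leave any that is blue; of the rest the larger one is meant.

How it is judged:
By the outcome, as a careful person would: the job done as asked, in the order asked, and still so for the second after the job is handed in, while the arm keeps its last pose, push and grip.
It also fails if it takes over 42 s, if anything falls off the work surface, if the arm or the gripper's body presses on something with over 40 N, if the wrist force passes 120 N, or if a joint passes its speed limit or range.

## Working session

There is one attempt and no reset: what is moved stays moved. The work goes in short steps, Python scripts to look and compute and a tool call to move; the robot and the scene stay as the last step left them, time stands still between calls to the robot, and variables do not carry over. Pictures are saved under pics/ and viewed, at most 11 in all, crops included, and the job is handed in when it is done.

Besides the shell and the picture viewer there is one more tool, called as name([rows], argument=value, ...), one row to a line, values as JSON. servo_tool: Moves the arm, as the interface text tells. Its arguments: {"type":"object","properties":{"plan":{"type":"array","items":{"type":"array","items":{"type":"number"}}},"force":{"type":"number"}},"required":["plan"]}

```bash
mkdir -p pics; ls; python3 - <<'E'
from workcell import bot
import cv2,numpy as np
s=bot.observe();print(s['clock'],s['position'],s['tool_rot'])
for n in("scene","side","wrist"):
    g=bot.grab_frame(n);cv2.imwrite(f"pics/{n}0.png",g["frame"])
    np.savez(f"{n}0.npz",**g)
    if n=="wrist":print(g["T_tool_cam"],g["mtx"])
    else: print(n,g["R"],g["t"])
E
```

```text
pics
0.0 [0.22465499 0.58288054 0.23073153] [-3.14046832e+00  1.02664119e-04  2.77379373e+00]
scene [[ 0.6065764  -0.79500293 -0.00595102]
 [-0.58088039 -0.43806832 -0.68605693]
 [ 0.54281032  0.41960277 -0.72752352]] [-0.36556159  0.34689846  0.89417712]
side [[ 0.97408696 -0.22599488  0.00899495]
 [-0.10189038 -0.47398091 -0.87462017]
 [ 0.20192312  0.85103961 -0.48472533]] [-0.54449913  0.1046577   1.13956835]
[[ 1.22435875e-03 -9.56303368e-01 -2.92373683e-01  7.31466824e-02]
 [ 9.99998942e-01  1.40064665e-03 -3.93625225e-04 -4.59811956e-04]
 [ 7.85937348e-04 -2.92372891e-01  9.56304070e-01 -1.42098177e-01]
 [ 0.00000000e+00  0.00000000e+00  0.00000000e+00  1.00000000e+00]] [[384.42590429   0.         312.62463646]
 [  0.         384.42590429 241.06421278]
 [  0.           0.           1.        ]]
```

View pics/scene0.png

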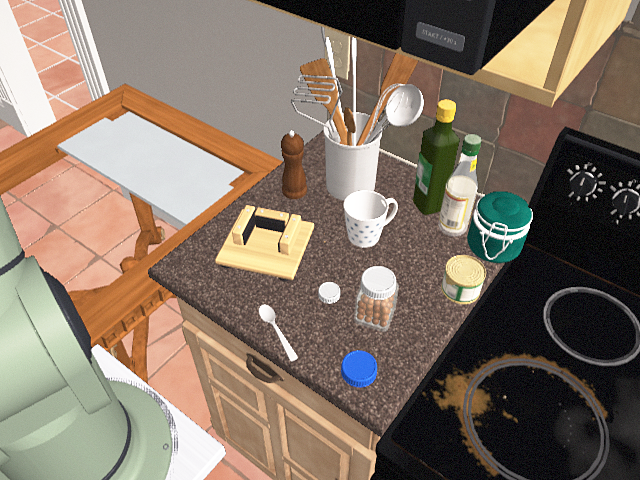

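View pics/side0.png

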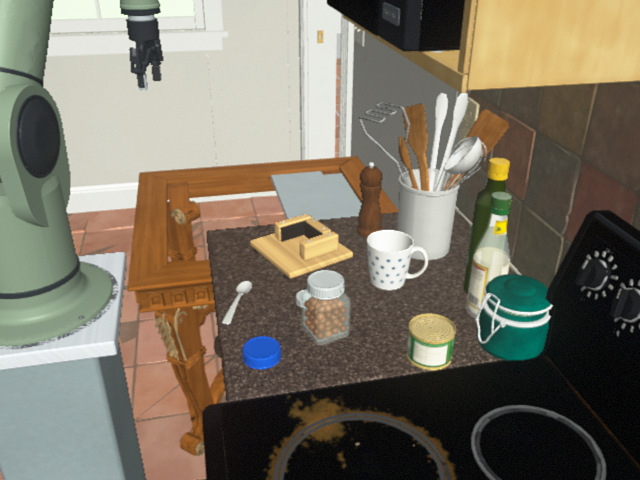

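The candidates for the lid in the scene view are the white lid on the jar at (378,280), a small loose white lid at (329,293) and a blue lid at (359,369). The blue one is excluded. Of the white ones, the larger is the one screwed on the jar. I'll confirm that in an enlarged crop.

```bash
python3 - <<'E'
import cv2
a=cv2.imread("pics/scene0.png")[195:345,210:410];cv2.imwrite("pics/sc.png",cv2.resize(a,None,fx=4,fy=4,interpolation=cv2.INTER_CUBIC))
a=cv2.imread("pics/side0.png")[205:350,235:425];cv2.imwrite("pics/si.png",cv2.resize(a,None,fx=4,fy=4,interpolation=cv2.INTER_CUBIC))
E
cat > h.py <<'E'
import numpy as np,cv2
from scipy.spatial.transform import Rotation as Ro
def cam(f,pos=None,rot=None):
    if "R" in f: return f["mtx"],f["R"],f["t"]
    T=np.eye(4);T[:3,:3]=Ro.from_euler("xyz",rot).as_matrix();T[:3,3]=pos
    W=np.linalg.inv(T@f["T_tool_cam"]);return f["mtx"],W[:3,:3],W[:3,3]
def onplane(c,uv,z):
    K,R,t=c;d=R.T@np.linalg.inv(K)@np.array([*uv,1.]);o=-R.T@t
    return o+d*(z-o[2])/d[2]
def proj(c,X):
    K,R,t=c;p=K@(R@np.asarray(X,float)+t);return p[:2]/p[2]
E
```

```text
(no output)
```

View pics/sc.png

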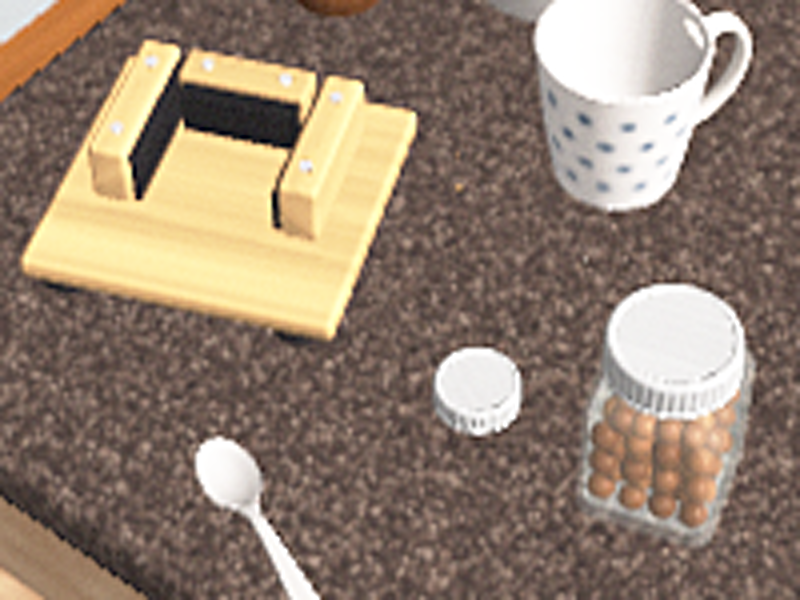

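View pics/si.png

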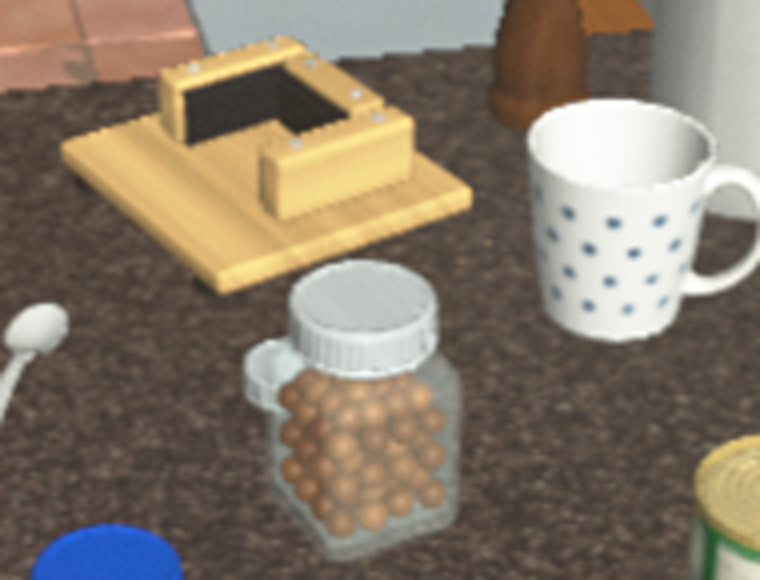

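The crops confirm it: the lid on the jar is the larger white one. In the scene crop its top is centred at (675,335), and the loose one at (478,380) is smaller. The brace opens toward the robot. Next I triangulate the screws, corners and lid.

```bash
python3 - <<'E'
from h import *
S=cam(np.load("scene0.npz"));D=cam(np.load("side0.npz"))
s=lambda p:np.array(p)/4+[210-.375,195-.375]
d=lambda p:np.array(p)/4+[235-.375,205-.375]
def tri(a,b):
    P=[c[0]@np.c_[c[1],c[2]] for c in(S,D)]
    X=cv2.triangulatePoints(P[0],P[1],s(a).reshape(2,1),d(b).reshape(2,1))[:,0];X=X[:3]/X[3]
    print(X.round(4),(proj(S,X)-s(a)).round(1),(proj(D,X)-d(b)).round(1));return X
print("lid top");tri((675,334),(363,305))
for z in(.108,):print([onplane(S,s(p),z).round(4) for p in((607,333),(745,340),(675,334))],onplane(D,d((363,305)),z))
print("screws")
for a,b in(((117,128),(193,68)),((208,65),(313,64)),((287,79),(357,94)),((336,97),(380,117)),((306,166),(296,144))):tri(a,b)
print("board");B=[tri((22,264),(62,148)),tri((331,325),(222,280)),tri((417,113),(472,190))]
B=[b[:2] for b in B]
print((B[0]+B[2])/2,np.linalg.norm(B[1]-B[0]),np.linalg.norm(B[2]-B[1]),np.degrees(np.arctan2(*(B[2]-B[1])[::-1])),np.degrees(np.arctan2(*(B[0]-B[1])[::-1])))
print("jar foot");
J=[onplane(S,s(p),0) for p in((583,505),(703,543))]+[onplane(D,d(p),0) for p in((335,557),(457,522))]
for j in J:print(j.round(4))
for i in(0,2):print(np.degrees(np.arctan2(*(J[i+1]-J[i])[1::-1])),np.linalg.norm(J[i+1]-J[i]))
for n,c,f,z in(("tin",S,(463,272),.058),("mug",S,(364,240),0),("pepper",S,(294,193),0)):print(n,onplane(c,f,z))
E
```

```text
lid top
[ 0.5057 -0.209   0.1064] [-0.2  0.7] [ 0.4 -0.5]
[array([ 0.4885, -0.185 ,  0.108 ]), array([ 0.5215, -0.2352,  0.108 ]), array([ 0.5059, -0.209 ,  0.108 ])] [ 0.50408059 -0.21267997  0.108     ]
screws
[0.4843 0.1089 0.0602] [ 0.1 -0.3] [-0.2  0.2]
[0.5486 0.1041 0.058 ] [ 0.1 -0.4] [-0.2  0.3]
[0.5639 0.0634 0.0592] [ 0.1 -0.2] [-0.1  0.1]
[0.5693 0.0351 0.0593] [ 0.1 -0.4] [-0.3  0.3]
[0.5216 0.0158 0.0596] [ 0.1 -0.2] [-0.1  0.1]
board
[0.4129 0.1141 0.0171] [ 0.1 -0.3] [-0.1  0.2]
[ 0.4744 -0.0361  0.0175] [-0.1  0.3] [ 0.2 -0.2]
[0.6154 0.0187 0.02  ] [ 0.1 -0.2] [-0.1  0.2]
[0.51412446 0.06638899] 0.16228488910293795 0.15125105358814175 21.261042485890474 112.28017760998024
jar foot
[ 0.4723 -0.1889  0.    ]
[ 0.4883 -0.2452  0.    ]
[ 0.4868 -0.2385  0.    ]
[ 0.5435 -0.2263  0.    ]
-74.16453312463402 0.05843285834707712
12.210069713550544 0.05805726480122084
tin [ 0.65064749 -0.30810166  0.058     ]
mug [ 0.65379217 -0.08532317  0.        ]
pepper [6.79588552e-01 1.26234418e-01 1.11022302e-16]
```

servo_tool([
  [8.5,-45.2,-38,0,0,0,88.9],
  [8.5,-45.2,-38,0,0,0,88.9],
  [8.5,-45.2,-38,0,0,0,88.9],
  [8.5,-45.2,-38,0,0,0,88.9],
  [8.5,-45.2,-38,0,0,0,88.9],
  [8.5,-45.2,-38,0,0,0,88.9],
  [8.5,-45.2,-38,0,0,0,88.9],
  [8.5,-45.2,-38,0,0,0,88.9],
  [8.5,-45.2,-38,0,0,0,88.9],
  [8.5,-45.2,-38,0,0,0,88.9],
])

```text
clock: 1.15
position: [0.4667, 0.1435, 0.2315]
tool_rot: [3.141, -0.0, 1.268]
force: [0.5, 1.0, 0.1]
grip_width: 0.0851
finger_force: 0.0
```

servo_tool([
  [8.5,-6.1,6.4,0,0,0,2.7],
  [8.5,-6.1,6.4,0,0,0,2.7],
  [8.5,-6.1,6.4,0,0,0,2.7],
  [8.5,-6.1,6.4,0,0,0,2.7],
])

```text
clock: 1.55
position: [0.5095, 0.0676, 0.2311]
tool_rot: [-3.141, 0.0, 1.225]
force: [-0.8, 0.5, 0.4]
grip_width: 0.085
finger_force: 0.0
```

```bash
python3 - <<'E'
from workcell import bot
from h import *
s=bot.observe();g=bot.grab_frame("wrist");cv2.imwrite("pics/w1.png",g["frame"])
np.savez("w1.npz",**g,pos=s["position"],rot=s["tool_rot"]);print(s["clock"],s["position"],s["tool_rot"],s["qpos"].round(2) if hasattr(s["qpos"],"round") else s["qpos"])
E
```

```text
1.55 [0.50947766 0.06764751 0.23106643] [-3.14116674e+00  3.25241939e-04  1.22493497e+00] [-0.6   0.38  0.46  1.91 -0.21  0.91 -0.38]
```

View pics/w1.png

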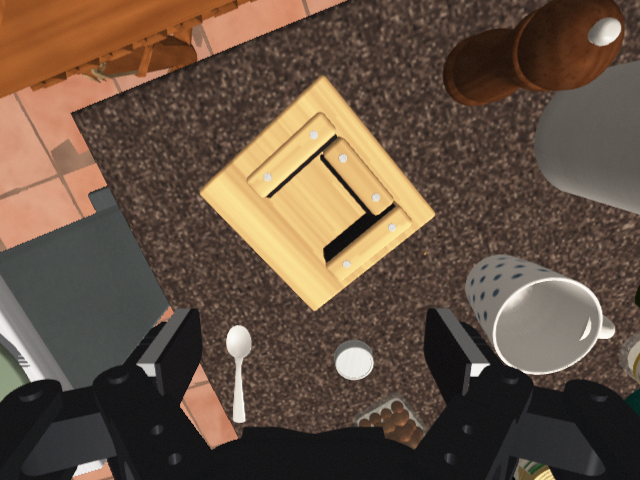

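```bash
python3 - <<'E'
from h import *
f=np.load("w1.npz");C=cam(f,f["pos"],f["rot"])
P=lambda z,*a:np.array([onplane(C,p,z)[:2] for p in a])
B=P(.019,(323,77),(201,192),(315,310),(434,213));print(B.round(4),"centre",B.mean(0))
for i in range(4):e=B[(i+1)%4]-B[i];print(np.linalg.norm(e),np.degrees(np.arctan2(*e[::-1]))%90)
L,K,R=P(.057,(267,177),(314,135)),P(.057,(343,158),(376,198)),P(.057,(346,264),(392,228))
an=lambda e:np.degrees(np.arctan2(*e[::-1]))
print("yaw",an(L[1]-L[0]),an(R[1]-R[0]),an(K[0]-K[1])-90)
y=np.radians(21.8);ex=np.array([np.cos(y),np.sin(y)]);ey=np.array([-ex[1],ex[0]])
for n,q in(("L",L),("K",K),("R",R),("B",B),("inner",P(.057,(270,195),(337,137),(327,262),(404,208),(326,152),(372,213)))):print(n,np.c_[q@ex,q@ey].round(4).tolist())
print("ctr jar lid top?",onplane(C,(395,425),.0))
E
```

```text
[[ 0.5568  0.1692]
 [ 0.4177  0.1144]
 [ 0.4765 -0.0355]
 [ 0.6161  0.022 ]] centre [0.51673505 0.06752493]
0.14954823831195949 21.528710256871364
0.16096754333173907 21.429700297391236
0.1509647635441005 22.38745733155666
0.15870869517837408 21.933556155188356
yaw 21.035194350845003 20.708898689715202 21.086448387822216
L [[0.4924, -0.0787], [0.5432, -0.0794]]
K [[0.5488, -0.1083], [0.5483, -0.1514]]
R [[0.4919, -0.1796], [0.5423, -0.1806]]
B [[0.5798, -0.0496], [0.4303, -0.0489], [0.4292, -0.2099], [0.5802, -0.2083]]
inner [[0.484, -0.0911], [0.5558, -0.0926], [0.4807, -0.1672], [0.5605, -0.1736], [0.5417, -0.0956], [0.5378, -0.1591]]
ctr jar lid top? [ 0.51195571 -0.21964319  0.        ]
```

servo_tool([
  [8.5,-26.2,9,0,0,0,8],
  [8.5,-26.2,9,0,0,0,8],
  [8.5,-26.2,9,0,0,0,8],
  [8.5,-26.2,9,0,0,0,8],
  [8.5,-26.2,9,0,0,0,8],
  [8.5,-26.2,9,0,0,0,8],
  [8.5,-26.2,9,0,0,0,8],
  [8.5,-26.2,9,0,0,0,8],
  [8.5,-26.2,9,0,0,0,8],
])

```text
clock: 2.5
position: [0.5062, -0.2068, 0.2312]
tool_rot: [-3.141, -0.001, 1.09]
force: [-0.1, 0.5, 0.9]
grip_width: 0.0847
finger_force: 0.0
```

```bash
python3 - <<'E'
from workcell import bot
from h import *
s=bot.observe();g=bot.grab_frame("wrist");cv2.imwrite("pics/w2.png",g["frame"])
np.savez("w2.npz",**g,pos=s["position"],rot=s["tool_rot"]);print(s["clock"],s["position"],s["tool_rot"],s["qd"])
E
```

```text
2.5 [ 0.50622749 -0.20683217  0.23119159] [-3.14114560e+00 -6.28487638e-04  1.08951256e+00] [-0.00362957 -0.00221592  0.00399512 -0.00309387  0.0019623  -0.00117726
  0.00366189]
```

View pics/w2.png

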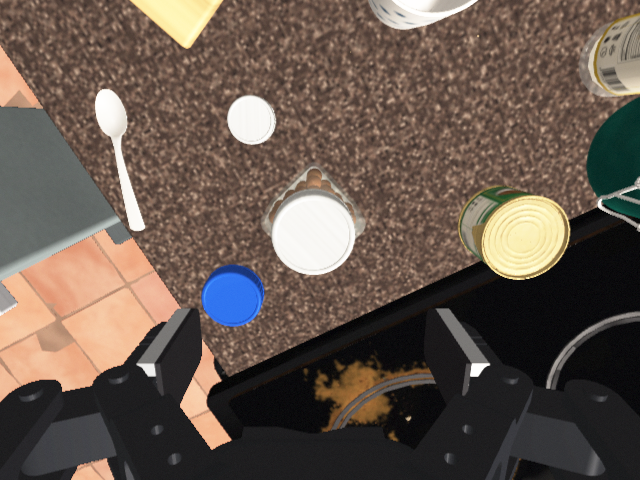

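```bash
python3 - <<'E'
from h import *
f=np.load("w2.npz");C=cam(f,f["pos"],f["rot"]);im=f["frame"]
g=cv2.cvtColor(im,cv2.COLOR_BGR2HSV);m=((g[...,2]>185)&(g[...,1]<40)).astype(np.uint8)
n,l,st,_=cv2.connectedComponentsWithStats(m);i=l[235,313];print(st[i])
c=cv2.findContours((l==i).astype(np.uint8),0,1)[0];c=max(c,key=len)
for nm,q in(("all",c),("hull",cv2.convexHull(c))):
    e=cv2.fitEllipse(q);print(nm,e,onplane(C,e[0],.108).round(4))
x,y,w,h=st[i][:4]
print("tb",[onplane(C,p,.108)[:2].round(4) for p in((x,y+h/2),(x+w,y+h/2),(x+w/2,y),(x+w/2,y+h))])
for z in(.073,.02):
    a,b=onplane(C,(263,221),z),onplane(C,(367,220),z);print(z,np.linalg.norm(b-a),(a+b)/2,np.degrees(np.arctan2(*(b-a)[1::-1])))
crop=im[140:290,240:390];cv2.imwrite("pics/w2c.png",cv2.resize(crop,None,fx=4,fy=4,interpolation=cv2.INTER_CUBIC))
E
```

```text
[ 272  195   88   80 5268]
all ((313.511962890625, 234.53878784179688), (78.72064971923828, 83.72386169433594), 83.49969482421875) [ 0.5072 -0.2097  0.108 ]
hull ((313.88555908203125, 234.5574188232422), (79.03465270996094, 85.75178527832031), 85.4065170288086) [ 0.5074 -0.2098  0.108 ]
tb [array([ 0.4806, -0.1962]), array([ 0.5366, -0.2254]), array([ 0.5219, -0.1851]), array([ 0.4944, -0.2383])]
0.073 0.08361589782391939 [ 0.50901984 -0.20878396  0.073     ] -26.924667478874337
0.02 0.09837144388756068 [ 0.5031732  -0.22062258  0.02      ] -26.924667478874348
```

View pics/w2c.png

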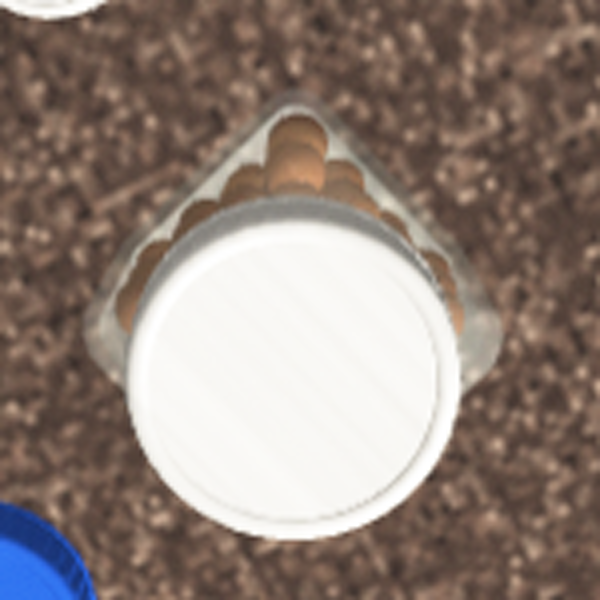

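servo_tool([
  [8.5,-0.16,0.17,2,0,0,0],
  [8.5,-0.16,0.17,5,0,0,0],
  [8.5,-0.16,0.17,8,0,0,0],
  [8.5,-0.16,0.17,10.5,0,0,0],
  [8.5,-0.16,0.17,12.5,0,0,0],
  [8.5,-0.16,0.17,14,0,0,0],
  [8.5,-0.16,0.17,15,0,0,0],
  [8.5,-0.16,0.17,15.3,0,0,0],
  [8.5,-0.16,0.17,15.3,0,0,0],
])

```text
clock: 3.45
position: [0.5067, -0.2105, 0.0784]
tool_rot: [-3.141, -0.0, 1.088]
force: [0.2, -0.3, 0.4]
grip_width: 0.0852
finger_force: 0.0
```

servo_tool([
  [8.5,0.1,-0.05,0,0,0,0],
  [6.0,0.1,-0.05,0,0,0,0],
  [5.5,0.1,-0.05,0,0,0,0],
  [5.5,0.1,-0.05,0,0,0,0],
  [5.5,0.1,-0.05,0,0,0,0],
  [5.5,0.1,-0.05,0,0,0,0],
  [5.5,0.1,-0.05,0,0,0,0],
], force=110)

```text
clock: 4.15
position: [0.5065, -0.2097, 0.0793]
tool_rot: [3.142, -0.001, 1.087]
force: [-6.8, 4.4, 18.8]
grip_width: 0.0595
finger_force: 113.8
```

servo_tool([
  [5.0,0.1,-0.05,-0.5,0,0,0],
  [5.0,0.1,-0.05,-1.5,0,0,0],
  [5.0,0.1,-0.05,-3.5,0,0,0],
  [5.0,0.1,-0.05,-6,0,0,0],
  [5.0,0.1,-0.05,-8,0,0,0],
  [5.0,0.1,-0.05,-8.5,0,0,0],
  [5.0,0.1,-0.05,-8.5,0,0,0],
])

```text
clock: 4.85
position: [0.5069, -0.2086, 0.1638]
tool_rot: [3.141, -0.0, 1.087]
force: [-0.4, 0.2, -4.2]
grip_width: 0.0592
finger_force: 119.5
```

```bash
python3 - <<'E'
from workcell import bot
from h import *
s=bot.observe();print(s["clock"],s["position"],s["tool_rot"],s["force"],s["moment"])
a=bot.grab_frame("wrist");b=bot.grab_frame("side");d=bot.grab_frame("scene")
np.savez("w3.npz",**a,pos=s["position"],rot=s["tool_rot"]);np.savez("d3.npz",**b);np.savez("s3.npz",**d)
def cr(f,x,y,w,h,k):return cv2.resize(f["frame"][y:y+h,x:x+w],None,fx=k,fy=k,interpolation=cv2.INTER_CUBIC)
cv2.imwrite("pics/m3.png",np.hstack([cr(a,200,120,250,187,1.6)[:298],cr(b,240,180,133,100,3)[:298,:399]]))
E
```

```text
4.85 [ 0.50688937 -0.20861901  0.1638168 ] [ 3.14051340e+00 -4.44224711e-04  1.08721665e+00] [-0.40633998  0.24886031 -4.21875035] [-0.02391965 -0.04115779  0.00446494]
```

View pics/m3.png

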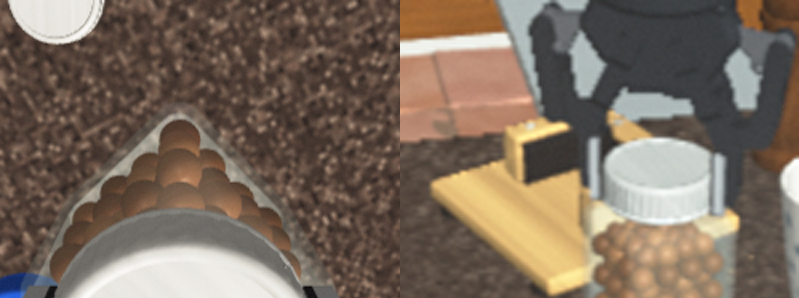

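servo_tool([
  [5.0,1.2,-0.6,0,0,0,-0.3],
  [5.0,4,-2,0,0,0,-1],
  [5.0,7.5,-3.8,0,0,0,-1.8],
  [5.0,11,-5.6,0,0,0,-2.6],
  [5.0,14.5,-7.4,0,0,0,-3.4],
  [5.0,18,-9.2,0,0,0,-4.2],
  [5.0,21,-10.7,0,0,0,-5],
  [5.0,23.2,-11.8,0,0,0,-5.5],
  [5.0,24.3,-12.4,0,0,0,-5.5],
  [5.0,24.3,-12.4,0,0,0,-5.5],
])

```text
clock: 6.0
position: [0.5094, 0.066, 0.1627]
tool_rot: [-3.141, 0.0, 1.186]
force: [0.2, -0.6, -3.9]
grip_width: 0.0593
finger_force: 119.4
```

servo_tool([
  [5.0,0,0,0,0,0,0],
  [5.0,0,0,0,0,0,0],
])

```text
clock: 6.2
position: [0.5098, 0.0629, 0.1632]
tool_rot: [-3.142, 0.001, 1.181]
force: [0.3, -0.8, -4.2]
grip_width: 0.0591
finger_force: 119.4
```

```bash
python3 - <<'E'
from workcell import bot
from h import *
s=bot.observe();print(s["clock"],s["position"],np.degrees(s["tool_rot"]),s["force"])
a=bot.grab_frame("wrist");b=bot.grab_frame("side");d=bot.grab_frame("scene")
np.savez("w4.npz",**a,pos=s["position"],rot=s["tool_rot"]);np.savez("d4.npz",**b);np.savez("s4.npz",**d)
def cr(f,x,y,w,h,k):return cv2.resize(f["frame"][y:y+h,x:x+w],None,fx=k,fy=k,interpolation=cv2.INTER_CUBIC)
cv2.imwrite("pics/m4.png",np.hstack([cr(a,210,60,200,240,2),cr(d,200,150,133,160,3)]))
E
```

```text
6.2 [0.50977415 0.06290483 0.16320215] [-1.79999939e+02  3.15739126e-02  6.76857674e+01] [ 0.30814114 -0.81034666 -4.18057499]
```

View pics/m4.png

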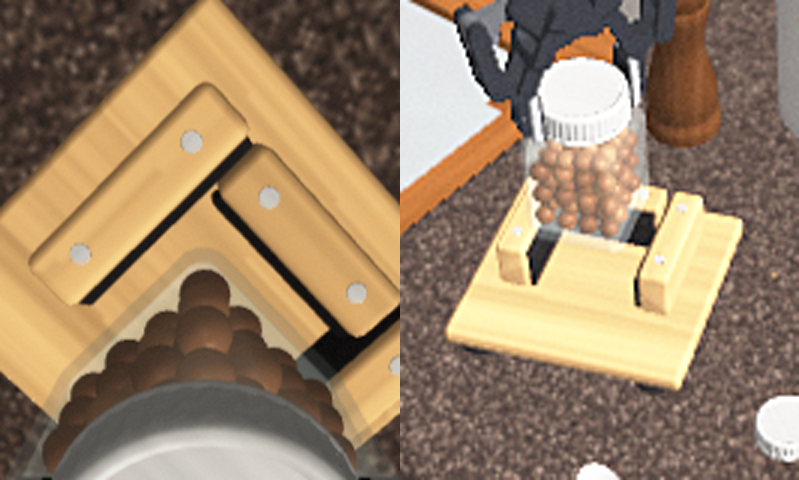

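```bash
python3 - <<'E'
from h import *
f=np.load("w4.npz");C=cam(f,f["pos"],f["rot"])
y=np.radians(21.4);R=np.array([[np.cos(y),np.sin(y)],[-np.sin(y),np.cos(y)]])
P=lambda z,*a:np.array([R@onplane(C,(210+p[0]/2-.25,60+p[1]/2-.25),z)[:2] for p in a]).round(4)
print("L screws",P(.057,(80,253),(192,142)).tolist());print("K",P(.057,(268,197),(357,293)).tolist())
print("L edge top",P(.057,(90,300),(240,165)).tolist(),"K edge top",P(.057,(225,200),(330,335)).tolist())
print("floor corner",P(.019,(325,330)).tolist())
zb=f["pos"][2]-.0793
print("jar +y face",P(zb,(120,320),(180,262)).tolist(),"jar +x face",P(zb,(232,262),(280,322)).tolist(),"apex",P(zb,(205,249)).tolist())
print("tcp",R@f["pos"][:2], "old brace", R@[.5109,.0650])
E
```

```text
L screws [[0.4934, -0.075], [0.5436, -0.0752]]
K [[0.5494, -0.1039], [0.5498, -0.147]]
L edge top [[0.4846, -0.088], [0.5497, -0.0905]] K edge top [[0.5389, -0.0951], [0.534, -0.1516]]
floor corner [[0.5314, -0.1606]]
jar +y face [[0.4937, -0.0969], [0.5187, -0.0968]] jar +x face [[0.5295, -0.1072], [0.5276, -0.1301]] apex [[0.5265, -0.0991]]
tcp [ 0.4975807  -0.12743685] old brace [ 0.49939341 -0.12589692]
```

servo_tool([
  [5.0,0.21,-0.14,0,0,0,0],
  [5.0,0.21,-0.14,1,0,0,0],
  [5.0,0.21,-0.14,2,0,0,0],
  [5.0,0.21,-0.14,2.7,0,0,0],
  [5.0,0.21,-0.14,3.2,0,0,0],
  [5.0,0.21,-0.14,3.7,0,0,0],
  [5.0,0.21,-0.14,4.2,0,0,0],
  [5.0,0.21,-0.14,4.6,0,0,0],
])

```text
clock: 7.15
position: [0.5094, 0.0665, 0.1169]
tool_rot: [3.142, -0.0, 1.183]
force: [-0.3, 0.1, -3.8]
grip_width: 0.0594
finger_force: 119.5
```

servo_tool([
  [5.0,0,0,0.5,0,0,0],
  [5.0,0,0,1.0,0,0,0],
  [5.0,0,0,1.4,0,0,0],
  [5.0,0,0,1.6,0,0,0],
  [5.0,0,0,1.75,0,0,0],
  [5.0,0,0,1.85,0,0,0],
  [5.0,0,0,1.9,0,0,0],
])

```text
clock: 7.85
position: [0.5094, 0.0666, 0.0985]
tool_rot: [3.142, -0.0, 1.183]
force: [-3.1, 1.0, 8.4]
grip_width: 0.0593
finger_force: 120.9
```

servo_tool([
  [5.0,0,0,0,0,0,-1.5],
  [5.0,0,0,0,0,0,-3],
  [5.0,0,0,0,0,0,-4.5],
  [5.0,0,0,0,0,0,-6],
], force=120)

```text
clock: 8.25
position: [0.5096, 0.0663, 0.0985]
tool_rot: [3.141, -0.0, 1.289]
force: [-1.2, -1.5, 4.0]
grip_width: 0.0593
finger_force: 128.0
```

```bash
cat > o.py <<'E'
from workcell import bot
import numpy as np
s=bot.observe();print(s["clock"],s["position"].round(4),np.degrees(s["tool_rot"]).round(2),s["force"].round(1),s["moment"].round(2),s["grip_width"])
E
python3 o.py
```

```text
8.25 [0.5096 0.0663 0.0985] [179.97  -0.    73.88] [-1.2 -1.5  4. ] [-0.61  0.15 -0.3 ] 0.059254867002989584
```

servo_tool([
  [5.0,0,0,0,0,0,-1],
  [5.0,0,0,0,0,0,-2],
  [5.0,0,0,0,0,0,-3],
])

```text
clock: 8.55
position: [0.5093, 0.0664, 0.0985]
tool_rot: [-3.141, -0.0, 1.34]
force: [-4.0, -1.8, 7.6]
grip_width: 0.0593
finger_force: 128.5
```

```bash
python3 o.py
```

```text
8.55 [0.5093 0.0664 0.0985] [-1.7998e+02 -1.0000e-02  7.6780e+01] [-4.  -1.8  7.6] [-0.53  0.47 -1.01] 0.05931776614127011
```

servo_tool([
  [5.0,0,0,0,0,0,-1],
  [5.0,0,0,0,0,0,-2],
  [5.0,0,0,0,0,0,-3],
])

```text
clock: 8.85
position: [0.5093, 0.0665, 0.0985]
tool_rot: [-3.141, -0.0, 1.392]
force: [-3.1, -1.7, 7.7]
grip_width: 0.0586
finger_force: 128.7
```

```bash
python3 o.py
```

```text
8.85 [0.5093 0.0665 0.0985] [-1.7999e+02 -2.0000e-02  7.9780e+01] [-3.1 -1.7  7.7] [-0.45  0.52 -1.06] 0.05860134729511209
```

servo_tool([
  [5.0,0,0,0,0,0,-2],
  [5.0,0,0,0,0,0,-4],
  [5.0,0,0,0,0,0,-6],
  [5.0,0,0,0,0,0,-8],
  [5.0,0,0,0,0,0,-10],
])

```text
clock: 9.35
position: [0.5097, 0.0667, 0.0987]
tool_rot: [3.141, -0.001, 1.569]
force: [-3.2, 0.0, 10.2]
grip_width: 0.0593
finger_force: 128.9
```

```bash
python3 o.py
```

```text
9.35 [0.5097 0.0667 0.0987] [ 1.7996e+02 -3.0000e-02  8.9870e+01] [-3.2  0.  10.2] [-0.26  0.32 -0.49] 0.05926994035439261
```

servo_tool([
  [5.0,0,0,-0.03,0,0,-3],
  [5.0,0,0,-0.05,0,0,-6],
  [5.0,0,0,-0.07,0,0,-9],
  [5.0,0,0,-0.08,0,0,-12],
  [5.0,0,0,-0.09,0,0,-15],
  [5.0,0,0,-0.1,0,0,-18],
  [5.0,0,0,-0.1,0,0,-20],
])

```text
clock: 10.05
position: [0.5093, 0.0668, 0.0992]
tool_rot: [-3.141, -0.0, 1.919]
force: [-1.5, 0.1, -0.9]
grip_width: 0.0589
finger_force: 128.9
```

```bash
python3 o.py
```

```text
10.05 [0.5093 0.0668 0.0992] [-1.7999e+02 -2.0000e-02  1.0995e+02] [-1.5  0.1 -0.9] [0.01 0.19 0.  ] 0.05892189660474217
```

servo_tool([
  [5.0,0,0,-0.02,0,0,-3],
  [5.0,0,0,-0.03,0,0,-6],
  [5.0,0,0,-0.04,0,0,-9],
  [5.0,0,0,-0.05,0,0,-12],
  [5.0,0,0,-0.05,0,0,-15],
  [5.0,0,0,-0.05,0,0,-18],
  [5.0,0,0,-0.05,0,0,-20],
  [5.0,0,0,-0.05,0,0,-22],
  [5.0,0,0,-0.05,0,0,-22],
])

```text
clock: 10.95
position: [0.5094, 0.0665, 0.0998]
tool_rot: [-3.142, -0.0, 2.301]
force: [-0.2, -0.6, -1.1]
grip_width: 0.0591
finger_force: 129.0
```

```bash
python3 o.py; python3 - <<'E'
from workcell import bot
from h import *
s=bot.observe();a=bot.grab_frame("scene");b=bot.grab_frame("wrist");d=bot.grab_frame("side")
np.savez("s5.npz",**a);np.savez("w5.npz",**b,pos=s["position"],rot=s["tool_rot"])
def cr(f,x,y,w,h,k):return cv2.resize(f["frame"][y:y+h,x:x+w],None,fx=k,fy=k,interpolation=cv2.INTER_CUBIC)
cv2.imwrite("pics/m5.png",np.hstack([cr(a,200,150,133,150,3),cr(d,235,165,133,150,3)]))
E
```

```text
10.95 [0.5094 0.0665 0.0998] [-1.8000e+02 -1.0000e-02  1.3184e+02] [-0.2 -0.6 -1.1] [-0.13  0.13 -0.02] 0.05907918927649496
```

View pics/m5.png

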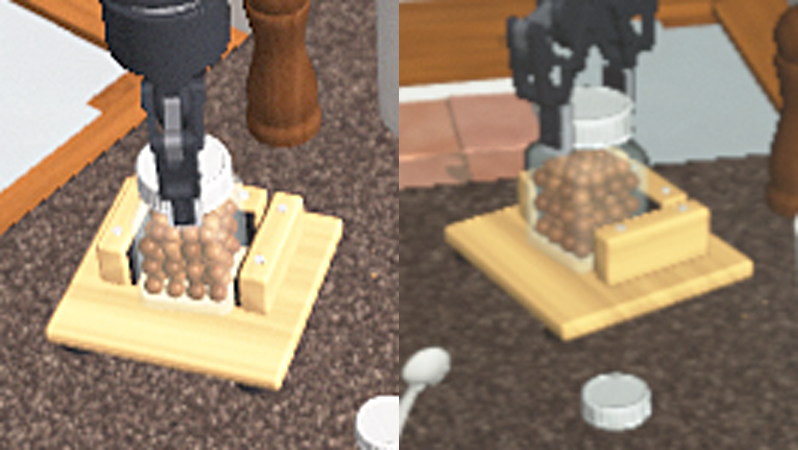

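The jar is seated in the brace and upright, with the jar foot at about (185,300) in the left half. The lid turns freely, at roughly 56° from tight. Next I lift it gently and watch the force.

servo_tool([
  [5.0,0,0,-0.2,0,0,0],
  [5.0,0,0,-0.4,0,0,0],
  [5.0,0,0,-0.4,0,0,0],
])

```text
clock: 11.4
position: [0.5095, 0.0666, 0.1041]
tool_rot: [3.141, 0.0, 2.3]
force: [-1.5, -1.2, 1.2]
grip_width: 0.0592
finger_force: 129.1
```

```bash
python3 o.py
```

```text
11.4 [0.5095 0.0666 0.1041] [1.7999e+02 1.0000e-02 1.3177e+02] [-1.5 -1.2  1.2] [-0.28  0.31 -0.04] 0.05924209243385583
```

servo_tool([
  [5.0,0,0,-0.3,0,0,0],
  [5.0,0,0,-0.7,0,0,0],
  [5.0,0,0,-1.2,0,0,0],
  [5.0,0,0,-1.8,0,0,0],
  [5.0,0,0,-2.4,0,0,0],
  [5.0,0,0,-2.9,0,0,0],
  [5.0,0,0,-3.3,0,0,0],
  [5.0,0,0,-3.3,0,0,0],
  [5.0,0,0,-3.3,0,0,0],
  [5.0,0,0,-3.3,0,0,0],
])

```text
clock: 12.4
position: [0.5093, 0.0665, 0.1366]
tool_rot: [-3.141, -0.0, 2.3]
force: [-0.1, 1.3, -0.6]
grip_width: 0.0596
finger_force: 129.0
```

```bash
python3 o.py; python3 - <<'E'
from workcell import bot
from h import *
a=bot.grab_frame("scene");d=bot.grab_frame("side")
def cr(f,x,y,w,h,k):return cv2.resize(f["frame"][y:y+h,x:x+w],None,fx=k,fy=k,interpolation=cv2.INTER_CUBIC)
cv2.imwrite("pics/m6.png",np.hstack([cr(a,200,140,133,160,3),cr(d,235,155,133,160,3)]))
E
```

```text
12.4 [0.5093 0.0665 0.1366] [-1.7998e+02 -1.0000e-02  1.3178e+02] [-0.1  1.3 -0.6] [ 0.01 -0.05 -0.03] 0.059600384269044605
```

View pics/m6.png

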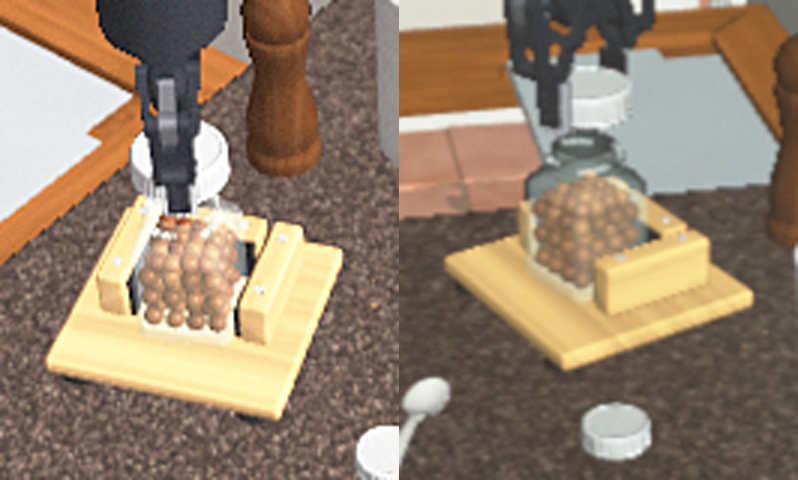

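The lid is off, level and above the open neck at (590,145) in the side half. The jar still stands in the brace, and the lid edge is about 24 mm above the mouth.

```bash
python3 -c "
from workcell import bot
print(bot.job_done())"
```

```text
the job is handed in; nothing more can be done
None
```

I unscrewed the lid about 56° from tight and lifted it straight off; it is held level about 24 mm above the jar's open mouth. The jar is standing in the brace, no other object was touched, and I handed the job in at about 12.5 s, with no result reported back.

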